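Load a work block past the gravity catch of a bench stop

ROBOT

A 6-joint arm with a two-finger parallel gripper is mounted at the origin on a cart in front of the work surface, level with it; the furniture and walls round the work are solid. World frame = base frame: x ahead of the robot, y to its left, z up, the work surface at z = 0. Lengths are in m, angles in rad, forces in N, time in s.
With the tool pointing down it reaches from about 0.25 to 0.775 m from the base axis. Payload 4 kg.
Tool frame: the origin (TCP) lies between the finger pads; the fingertips stand 14 mm ahead of it and the grasp point (between the pads) lies 5 mm behind it; z points along the fingers, y is the direction in which the jaws open and shut (so a half turn about z gives the same grasp; the last joint's range is limited). The gripper opens to 94 mm and grips with 3 to 60 N. Pads are 16 mm wide; open, the fingers measure 119 mm over their backs; the gripper's body (75 mm by 177 mm) begins 78 mm behind the grasp point.
Start: joints at [-1.212, 0.087, 1.371, -0, 1.684, -0.103], TCP at [0.245, -0.492, 0.22] pointing down, gripper open.
Joint ranges: [-3.1, 3.1], [-0.76, 2.03], [0.27, 2.55], [-1.08, 4.22], [0.17, 2.65], [-2.57, 2.57]. Speed limits (rad/s): [2.79, 2.79, 3.14, 3.14, 3.14, 3.14].

INTERFACE

Orientations are given as [roll, pitch, yaw] about the fixed x, y, z axes, in that order (R = Rz(yaw) Ry(pitch) Rx(roll)).
In Python, from bench import robot, cams, spotter gives the robot as it stands.
- The arm moves only by the shell command python3 -m inch 'ROWS'. ROWS is JSON, a list of rows, each an object of numbers: "grip": the opening, from 0 (shut) to 1 (fully open); "dx", "dy", "dz": the shift along the tool's x, y, z in units of 25 mm (1.0 is 25 mm); "rx", "ry", "rz": the turn, a rotation vector about the tool's x, y, z in units of 5 degrees (1.0 is 5 degrees). A call has 1 to 12 rows; each row shifts and turns the pose as measured when the row begins, along the tool's axes as they then stand; what a row does not reach is not made up. A row lasts 1/8 s, in which the tool goes at most 62.5 mm and 10.7 degrees, less where a joint would pass 70% of its speed; a pose out of reach is approached as far as the arm can. A call is refused whole if a number of a shift passes 1 or a number of a turn 1, either way. A call with a gripper value outside its range is refused whole. The fingers move at their own pace and stop on an object; the grip force is fixed at half the most. Time passes only in rows, so rows that do not move let the fingers close. It gives the time, the measured TCP pose, the force and the opening at its end, in the units of the state.
- robot.get_obs(): the state, without advancing time (a new reading comes with each control period).
- cams.snapshot(name): name is "side" or "top"; returns a dict with "frame" (384x512x3 uint8, red, green, blue), "intrinsics" (3x3 intrinsics, pixels), "eye" and "orientation" of the camera in the world. Camera axes: x right, y up, looking along -z (the intrinsics and any distortion apply to the point x, -y, -z); pixel columns grow to the right and rows downward; lengths in m; the calibration is good to about 2 mm. A picture is of the moment at which its call begins. There is no depth.
- robot.close_job(): hands the job in, once; it reports no verdict.
Trained networks look in a picture, given as the dict that the camera call returned (one of the last four; its "shot" number tells which), for a name from the list of things; names that differ only in an ending like _2 or _b are one class to them, and where a whole thing is asked for, a point or a joint stands for the part that bears it (a point fixed in the world has none). Each returns a list of dicts, best first, with "score" (0 to 1); they miss things now and then, are a little off and sometimes report something else, mostly with a low value. They report only what shows in the picture. A call takes as long as a camera call. They do not tell look-alikes from the thing itself.
- spotter.regions_of(picture, query): "pixels" (384x512 bool, what is visible of it) and "extent" ([left, top, right, bottom] in pixels, round what is visible of it).
- spotter.place_of(picture, query): "pixel" ([column, row] in pixels: a listed point, or the origin of a listed thing).
The state is a dict: "time": time; "joint_positions": joint angles; "qvel": joint speeds; "joint_torque": joint torques, N m; "tool_pos": TCP position; "ee_rot": TCP orientation; "wrist_force": force on the tool from outside, world axes, zero at the start; "wrist_torque": the same for the moment, N m; "width": finger opening in m.
Only numpy, scipy, OpenCV 4.12 (cv2) and the standard library are available. Lean on these libraries where they do the work, as an engineer would, in place of code of your own. Each camera call takes 0.05 s, during which the arm holds its last target.

TASK

Load the long aluminium block into the steel loading stop: set it down lengthways in the open front of the channel, then slide it along so that its own front edge lifts the hinged catch, until the whole block is past the catch and the catch has dropped fully down behind it. Do not touch the catch with the gripper, leave the flat square block where it lies, and let go of the long block.

Things in the scene. Friction and masses are not known exactly. Their poses are not given: they have to be found in the camera images.
- long_block_center (a point): Centre (half-way up) of the long milled aluminium block with bored holes, loose on the bench, 28 x 70 x 28 mm (x, y, z): its y axis runs along its length, z up; both ends are alike. It weighs about 0.15 kg. Grip it across its 28 mm width at mid-length. Hold it by its upper part: the fingertips should be 8 to 18 mm above its underside, so that they pass over the channel's rails.
- square_block_center (a point): Centre of the other aluminium block, flat and square, 48 x 48 x 16 mm, loose on the bench: a bystander, leave it alone.
- load_stop: Steel loading stop, fixed to the bench; origin on the bench top, x = loading direction, z up. Straight channel along x, open at x = -145 mm, end stop's face at x = +77 mm (27 mm high). Floor 5 mm above the bench, between low rails (inner faces y = -21 and +21 mm, 8 mm thick, tops 10 mm above the bench). Cheeks at x = 100 mm, 57 mm high, carry the hinge of the catch.
- lay_in (a point): Point on the channel's floor (x = -95 mm of the fixture), axes as the fixture's: lay the block in with its centre over it, lengthways along x, clear in front of the catch, then push it along +x. The catch falls once the block has gone more than 127 mm from here; the end stop stops it at 137 mm.
- catch_nose (a point): Foot of the catch's nose (moves with it), 20 mm above the bench at rest, at x = -3 mm: upright rear face here, in front a 30 degree ramp up to 40 mm above the bench at x = -42 mm. The catch is a bar 8 mm wide over the channel's middle, 36 mm above the bench, hinged at the far end. Fingers holding the block (top at 33 mm) across its width pass beside it, 10 mm clear each side.
- catch (a joint): Hinge angle of the catch, rad: 0 = fully down (rests by its own weight of 0.09 kg, no spring), growing as the nose rises; about 0.12 while it rides on the block, when its highest point stays under 75 mm above the bench.
Not all that is in view belongs to the job. There is more than one size of the part that bears long_block_center; the job needs the smallest.

How it is judged:
On the way:
1. the long block, in the channel, lifts the catch (value of joint catch above 0.07 rad and contact force between long_block and catch above 0.05 N and x of long_block_center in the frame of load_stop between -0.06 and 0.05 m and y of long_block_center in the frame of load_stop between -0.015 and 0.015 m), for 0.1 s.
At the end, for the whole second after the job is handed in: The long block lies flat on the channel's floor between the catch's nose and the end stop (centre 28 to 48 mm along x from the fixture's origin, within 12 mm of the middle line, lengthways within 12 degrees), at rest, and the catch is fully down behind it (below 0.04 rad) (x of long_block_center in the frame of load_stop between 0.028 and 0.048 m and y of long_block_center in the frame of load_stop between -0.012 and 0.012 m and z of long_block_center in the frame of load_stop between 0.014 and 0.024 m and angle between the y axis of long_block_center and the x axis of load_stop, either way round below 0.21 rad and value of joint catch below 0.04 rad and linear speed of long_block below 0.02 m/s); the robot touches nothing.
It fails at once if the gripper touches the catch (more than 2 N) (contact force between the fingers and catch above 2 N).
It fails at once if the square block is disturbed (moved more than 20 mm) (distance of square_block_center from where it was at the start of the episode above 0.02 m).
It also fails if it takes over 42 s, if anything falls off the work surface, if the arm or the gripper's body presses on something with over 40 N, if the wrist force passes 120 N, or if a joint passes its speed limit or range.

## Working session

There is one attempt and no reset: what is moved stays moved. The work goes in short steps, Python scripts to look and compute and a shell command to move; the robot and the scene stay as the last step left them, time stands still between calls to the robot, and variables do not carry over. Pictures are saved under pics/ and viewed, and the job is handed in when it is done.

```bash
mkdir -p pics; ls
cat > h.py <<'E'
import numpy as np, cv2
from bench import robot,cams,spotter
def save(s,fn,crop=None,scale=1):
    f=s['frame'][:,:,::-1]
    if crop: l,t,r,b=crop; f=f[t:b,l:r]
    f=cv2.resize(f,None,fx=scale,fy=scale,interpolation=cv2.INTER_CUBIC); cv2.imwrite('pics/'+fn,f)
E
python3 - <<'E'
from h import *
for n in ['top','side']:
    s=cams.snapshot(n); save(s,n+'0.png')
    print(n,{k:(np.round(v,4).tolist() if not isinstance(v,(int,str)) else v) for k,v in s.items() if k!='frame'})
    for q in ['long_block_center','square_block_center','load_stop','lay_in','catch_nose']:
        print(q,[(np.round(d['pixel'],1).tolist(),round(d['score'],2)) for d in spotter.place_of(s,q)])
    for q in ['long_block_center','square_block_center','load_stop','catch']:
        print('R',q,[(d['extent'],round(d['score'],2)) for d in spotter.regions_of(s,q)])
print(robot.get_obs())
E
```

```text
pics
top {'intrinsics': [[430.5489, 0.0, 255.2665], [0.0, 430.5489, 180.0007], [0.0, 0.0, 1.0]], 'eye': [0.5132, -0.1298, 0.9954], 'orientation': [0.0786, 0.0056, -1.5557], 'shot': 1}
long_block_center [([239.8, 199.6], 0.84), ([285.4, 234.3], 0.65)]
square_block_center [([355.5, 242.2], 0.89)]
load_stop [([177.4, 185.3], 0.73)]
lay_in [([166.8, 225.5], 0.82)]
catch_nose [([172.6, 185.7], 0.68), ([180.1, 186.6], 0.45)]
R long_block_center [([269.6, 224.1, 302.0, 247.0], 0.97), ([334.6, 169.9, 374.3, 204.9], 0.97), ([221.0, 183.1, 254.8, 218.2], 0.57)]
R square_block_center [([338.6, 226.7, 372.8, 255.9], 0.9)]
R load_stop [([147.4, 135.3, 201.8, 251.2], 0.73)]
R catch [([165.6, 137.8, 185.1, 202.9], 0.6)]
side {'intrinsics': [[430.4015, 0.0, 257.4108], [0.0, 430.4015, 192.7409], [0.0, 0.0, 1.0]], 'eye': [0.7147, 0.9899, 0.5593], 'orientation': [1.157, 0.0242, 3.0059], 'shot': 2}
long_block_center [([269.9, 211.3], 0.78), ([286.2, 197.4], 0.67), ([246.8, 182.1], 0.58)]
square_block_center [([283.9, 176.8], 0.62)]
load_stop [([267.2, 247.3], 0.87)]
lay_in [([307.0, 246.0], 0.84)]
catch
[... 258 characters left out ...]
 230.0, 285.3, 240.3], 0.73)]
{'time': 1.0, 'joint_positions': array([-1.21206437e+00,  8.72300134e-02,  1.37067845e+00, -7.36369966e-06,
        1.68360771e+00, -1.03110389e-01]), 'qvel': array([-0.00100617, -0.00051372,  0.00086258, -0.00025973,  0.00279291,
       -0.00177945]), 'joint_torque': array([ 5.56473788e-04, -3.40048027e+01, -3.02604675e+01,  7.20947189e-02,
        2.36174703e-02, -3.45856250e-06]), 'tool_pos': array([ 0.24507618, -0.49240694,  0.2195004 ]), 'ee_rot': array([3.14151733e+00, 1.51497340e-05, 4.61841516e-01]), 'wrist_force': array([-0.90979984,  0.4740906 , -0.71285854]), 'wrist_torque': array([-0.01689333,  0.02355185,  0.01657026]), 'width': 0.09421882822762999}
```

View pics/top0.png

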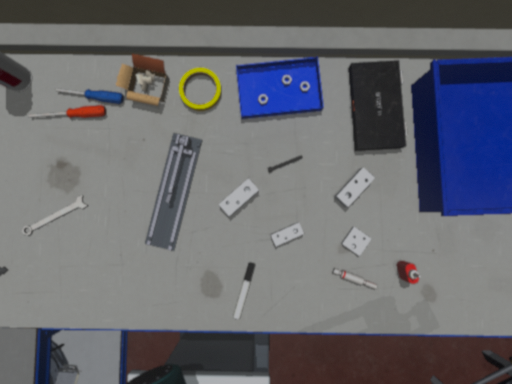

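View pics/side0.png

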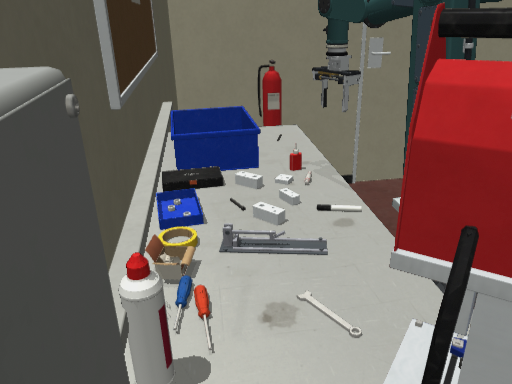

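```bash
cat >> h.py <<'E'
from scipy.spatial.transform import Rotation as R
from scipy.optimize import least_squares
def ray(s,p):
    K=s['intrinsics']; d=np.array([(p[0]-K[0,2])/K[0,0],-(p[1]-K[1,2])/K[1,1],-1.])
    return np.array(s['eye']), R.from_euler('xyz',s['orientation']).as_matrix()@d
def atz(s,p,z):
    e,d=ray(s,p); return e+d*(z-e[2])/d[2]
def proj(s,P):
    q=R.from_euler('xyz',s['orientation']).as_matrix().T@(np.array(P)-s['eye']); K=s['intrinsics']
    return np.array([K[0,2]-K[0,0]*q[0]/q[2],K[1,2]+K[1,1]*q[1]/q[2]])
def tri(views):
    A=np.zeros((3,3));b=np.zeros(3)
    L=[]
    for s,p in views:
        e,d=ray(s,p); d=d/np.linalg.norm(d); M=np.eye(3)-np.outer(d,d); A+=M;b+=M@e;L.append((e,M))
    x=np.linalg.solve(A,b); return x,[round(float(np.linalg.norm(M@(x-e))),4) for e,M in L]
E
python3 - <<'E'
from h import *
t=cams.snapshot('top'); s=cams.snapshot('side')
save(t,'t1.png',(130,120,400,270),2.9); save(s,'s1.png',(200,160,340,265),5)
def P(q,n,v):
    return [np.array(d['pixel']) for d in spotter.place_of(v,q)]
for q,a,b in [('long',(285.4,234.3),(286.2,197.4)),('long A',(239.8,199.6),(269.9,211.3)),('sq',(355.5,242.2),(283.9,176.8)),('stop',(177.4,185.3),(267.2,247.3)),('lay',(166.8,225.5),(307,246)),('nose',(172.6,185.7),(269.6,236.6))]:
    x,e=tri([(t,a),(s,b)]); print(q,x.round(4),e,atz(t,a,.02).round(4),atz(s,b,.02).round(4))
for d in spotter.regions_of(t,'long_block_center'):
    m=d['pixels'].astype(np.uint8); c=cv2.findContours(m,0,2)[0]; c=max(c,key=cv2.contourArea); r=cv2.minAreaRect(c)
    bx=cv2.boxPoints(r); w=np.array([atz(t,p,.025)for p in bx]); e=np.diff(w,axis=0)[:2]
    print(w.mean(0).round(4),np.linalg.norm(e,axis=1).round(4),[round(float(np.degrees(np.arctan2(k[1],k[0]))),1) for k in e])
E
```

```text
long [ 0.4725 -0.1941  0.0121] [0.0045, 0.0045] [ 0.4685 -0.1928  0.02  ] [ 0.4804 -0.1774  0.02  ]
long A [ 0.5449 -0.0889  0.0218] [0.0, 0.0] [ 0.5449 -0.0888  0.02  ] [ 0.5443 -0.0925  0.02  ]
sq [ 0.4534 -0.3508  0.0176] [0.0003, 0.0003] [ 0.4533 -0.3502  0.02  ] [ 0.4549 -0.3449  0.02  ]
stop [ 0.5766  0.0584 -0.0055] [0.0003, 0.0003] [0.5753 0.0536 0.02  ] [0.5825 0.1005 0.02  ]
lay [0.4811 0.0795 0.0006] [0.0025, 0.0025] [0.4841 0.0749 0.02  ] [0.4868 0.1114 0.02  ]
nose [0.5721 0.0632 0.0278] [0.0016, 0.0016] [0.5742 0.0645 0.02  ] [0.5684 0.0501 0.02  ]
[ 0.549  -0.0862  0.025 ] [0.0922 0.04  ] [-48.4, -138.6]
[ 0.5749 -0.3473  0.025 ] [0.095  0.0396] [-44.5, -134.9]
[ 0.4692 -0.1967  0.025 ] [0.0695 0.03  ] [-64.1, -154.2]
```

View pics/t1.png

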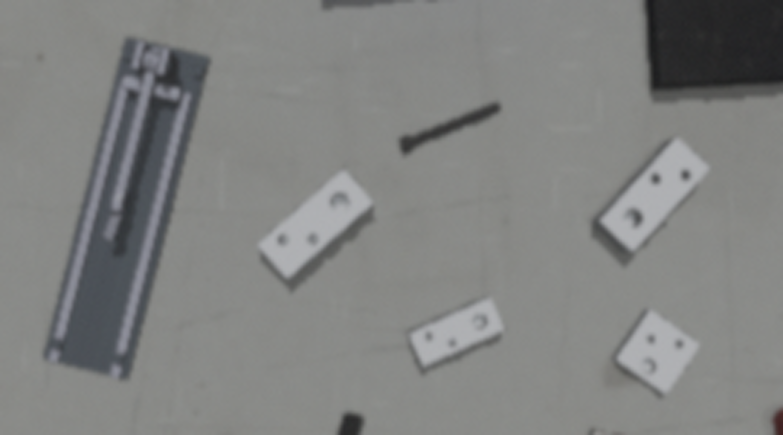

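View pics/s1.png

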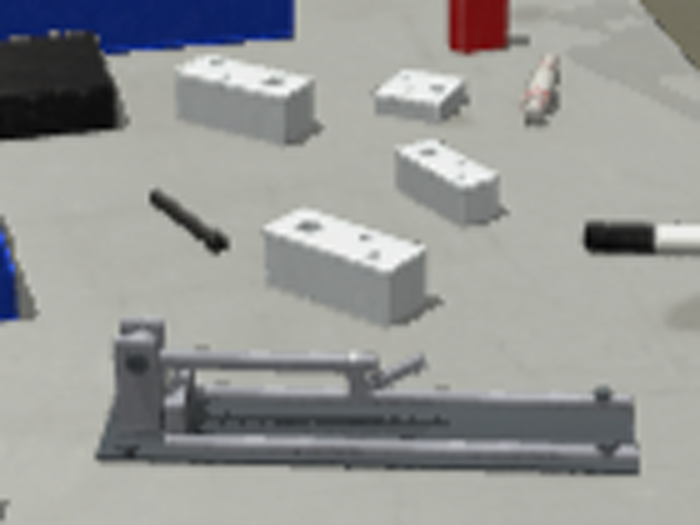

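Run:
```python
from h import *
t=cams.snapshot('top'); s=cams.snapshot('side')
save(t,'t2.png',(140,128,210,203),7.5);save(t,'t3.png',(140,185,210,260),7.5)
V=[]
for v,n in((t,(285,234)),(s,(288,195))):
    d=min(spotter.regions_of(v,'long_block_center'),key=lambda d:np.hypot((d['extent'][0]+d['extent'][2])/2-n[0],(d['extent'][1]+d['extent'][3])/2-n[1]))
    print(d['extent'],d['score']); V.append((v,d['pixels']))
def box(x,y,a,z0):
    c,sn=np.cos(a),np.sin(a);return [np.array([x+c*u-sn*w,y+sn*u+c*w,z0+h]) for u in(-.035,.035) for w in(-.014,.014) for h in(0,.028)]
def cost(p,views,S=4):
    J=0
    for v,m in views:
        h=cv2.convexHull(np.array([proj(v,q) for q in box(*p)],np.float32)); 
        im=np.zeros((384*S,512*S),np.uint8); cv2.fillConvexPoly(im,np.round((h+.5)*S).astype(np.int32),1)
        mm=cv2.resize(m.astype(np.uint8),None,fx=S,fy=S,interpolation=0)
        J+=1-(im&mm).sum()/(im|mm).sum()
    return J
from scipy.optimize import minimize
for vs,nm in((V,'both'),(V[:1],'top'),(V[1:],'side')):
  f=(lambda p:cost((p[0],p[1],p[2]*10,p[3] if nm=='both' else 0),vs))
  r=minimize(f,[.47,-.195,np.radians(-64)/10,0],method='Nelder-Mead',options=dict(initial_simplex=np.array([[.47,-.195,-.112,0],[.475,-.195,-.112,0],[.47,-.19,-.112,0],[.47,-.195,-.12,0],[.47,-.195,-.112,.006]])))
  print(nm,r.x.round(4),np.degrees(r.x[2]*10),r.fun)
```

```text
[269.0, 222.5, 301.9, 244.6] 0.77
[278.1, 184.7, 301.1, 200.7] 0.8
both [ 0.4687 -0.196  -0.1154  0.0024] -66.14612873446472 0.13695564610145394
top [ 0.4686 -0.1957 -0.1154  0.004 ] -66.12147696048902 0.07833698030634573
side [ 0.4676 -0.2008 -0.1146  0.0078] -65.67927398172145 0.05298628863583543
```

View pics/t2.png

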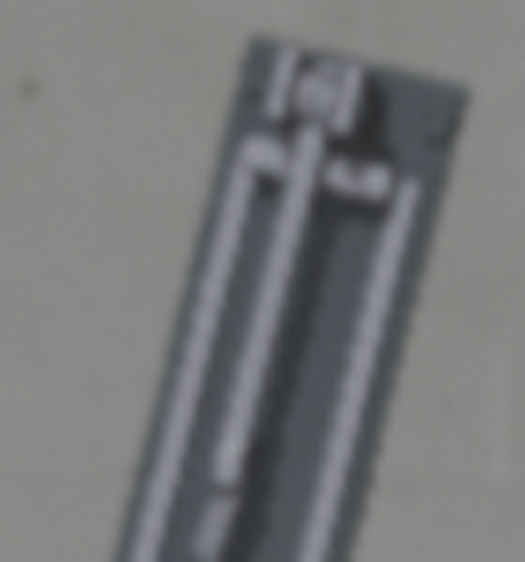

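View pics/t3.png

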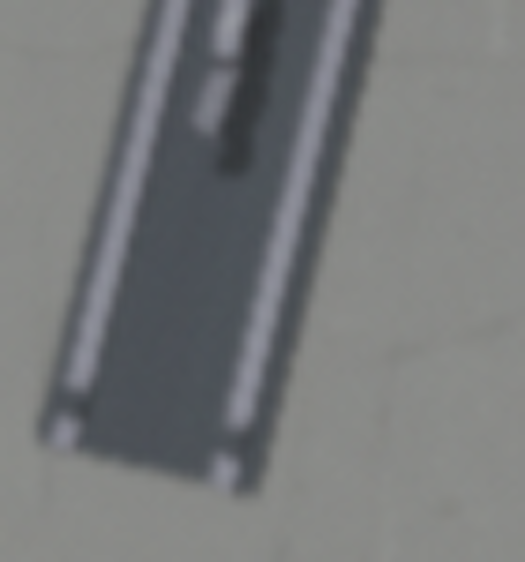

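Run:
```python
from h import *
t=cams.snapshot('top'); s=cams.snapshot('side')
def px(n,p): o=(140,128) if n==2 else (140,185); return ((p[0]+.5)/7.5-.5+o[0],(p[1]+.5)/7.5-.5+o[1])
W=lambda n,p,z:atz(t,px(n,p),z)
Lf,Lb=W(3,(78,378),.01),W(2,(238,180),.01); Rf,Rb=W(3,(240,415),.01),W(2,(408,195),.01)
for a,b in((Lf,Lb),(Rf,Rb)):
    print('rail',a.round(4),b.round(4),np.degrees(np.arctan2(*(b-a)[[1,0]])))
u=(Lb-Lf)/np.linalg.norm(Lb-Lf)+(Rb-Rf)/np.linalg.norm(Rb-Rf);u[2]=0;u/=np.linalg.norm(u);n=np.array([-u[1],u[0],0])
print('yaw',np.degrees(np.arctan2(u[1],u[0])),'gap',(Lf-Rf)@n,(Lb-Rb)@n)
m=((Lf+Lb+Rf+Rb)/4)@n
for nm,p in dict(fl=W(3,(38,440),.0),fr=W(3,(255,495),.0),bl=W(2,(252,38),0.005),br=W(2,(468,90),0.005),stopL=W(2,(250,172),.027),stopR=W(2,(385,195),.027),pinL=W(3,(62,432),.01),pinR=W(3,(225,473),.01)).items(): print(nm,'along',round(p@u,4),'lat',round(p@n-m,4))
print('lay at z5 est', [ (x.round(4), round(x@u,4), round(x@n-m,4)) for x in [atz(t,(166.8,225.5),.005),atz(t,(177.4,185.3),0),atz(t,(172.6,185.7),.02)]])
print(u,n,m)
sv=lambda o:[proj(s,u*(o+a)+n*(m+b)+[0,0,z]).round(1) for a,b,z in((-.145,.03,.005),(-.145,.029,.01),(.1,.0,.057),(.077,-.021,.027))]
print(sv(.5756))
```

```text
rail [0.4618 0.1147 0.01  ] [0.6538 0.0719 0.01  ] -12.560310727631178
rail [0.4514 0.0651 0.01  ] [0.6499 0.0193 0.01  ] -12.98232354873256
yaw -12.77131713818187 gap 0.050618951810841736 0.052093769864550374
fl along 0.4028 lat 0.0347
fr along 0.4024 lat -0.0341
bl along 0.6663 lat 0.0341
br along 0.6663 lat -0.0352
stopL along 0.6234 lat 0.0192
stopR along 0.6262 lat -0.0223
pinL along 0.4081 lat 0.0259
pinR along 0.4079 lat -0.0253
lay at z5 est [(array([0.4836, 0.078 , 0.005 ]), np.float64(0.4544), np.float64(-0.0056)), (array([0.5766, 0.0574, 0.    ]), np.float64(0.5496), np.float64(-0.0052)), (array([0.5742, 0.0645, 0.02  ]), np.float64(0.5458), np.float64(0.0012))]
[ 0.97526014 -0.2210603   0.        ] [0.2210603  0.97526014 0.        ] 0.18858614308681068
[array([315. , 252.1]), array([315. , 250.1]), array([216. , 225.2]), array([227.1, 231.9])]
```

```bash
cat >> h.py <<'E'
U=np.array([0.97526,-0.22106,0]);N=np.array([0.22106,.97526,0]);O=U*.548+N*.1886
def F(x,y,z): return O+U*x+N*y+np.array([0,0,z])
def lines(v,segs,crop,sc,fn):
    l,t_,r,b=crop; f=cv2.resize(v['frame'][t_:b,l:r,::-1],None,fx=sc,fy=sc,interpolation=cv2.INTER_CUBIC)
    for a,c in segs:
        p=[tuple(int(round(k)) for k in ((proj(v,q)-[l,t_]+.5)*sc)) for q in(a,c)]; cv2.line(f,p[0],p[1],(0,0,255),1)
    cv2.imwrite('pics/'+fn,f)
def boxsegs(x,y,a,z0,L=.07,W=.028,H=.028):
    c,sn=np.cos(a),np.sin(a); P=lambda u,w,h:np.array([x+c*u-sn*w,y+sn*u+c*w,z0+h]); o=[]
    k=[(-L/2,-W/2),(L/2,-W/2),(L/2,W/2),(-L/2,W/2)]
    for i in range(4):
        a1,b1=k[i],k[(i+1)%4]
        for h in(0,H): o.append((P(*a1,h),P(*b1,h)))
        o.append((P(*a1,0),P(*a1,H)))
    return o
E
python3 - <<'E'
from h import *
s=cams.snapshot('side');t=cams.snapshot('top')
g=boxsegs(.4687,-.196,np.radians(-66),0)
for y in(-.021,.021): g.append((F(-.145,y,.01),F(.077,y,.01)))
g+=[(F(.077,-.021,.027),F(.077,.021,.027)),(F(-.145,-.034,0),F(-.145,.034,0)),(F(-.145,-.0345,0),F(.118,-.0345,0)),(F(-.145,.0345,0),F(.118,.0345,0)),(F(-.003,-.004,.02),F(-.003,.004,.02)),(F(-.003,0,.02),F(-.042,0,.04))]
lines(s,g,(210,170,350,265),5,'so.png');lines(t,g,(140,128,310,258),4,'to.png')
E
```

```text
(no output)
```

View pics/so.png

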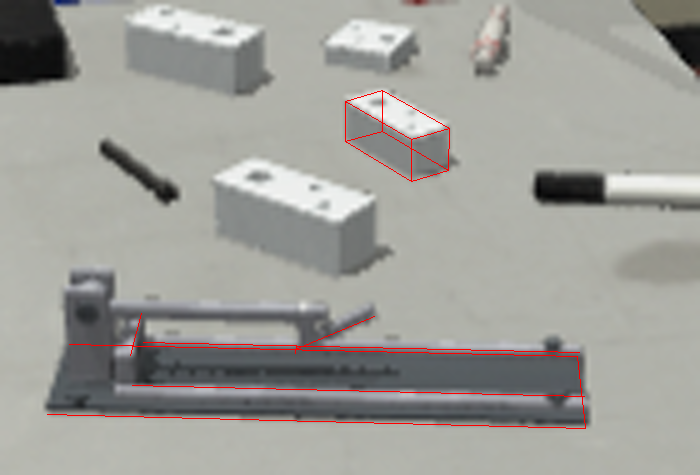

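View pics/to.png

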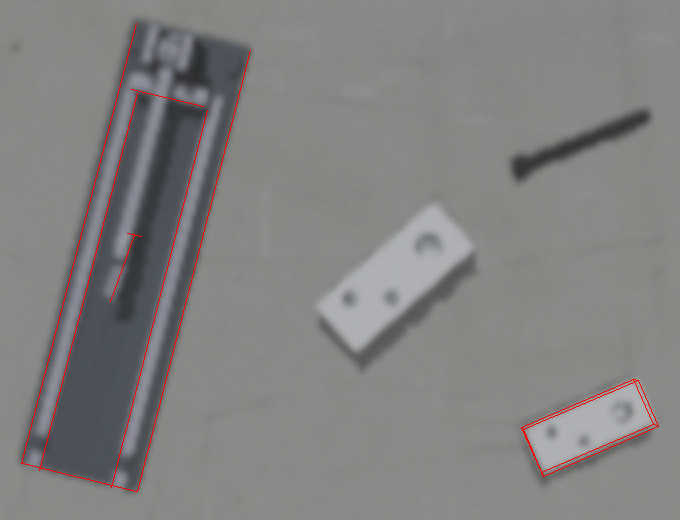

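Candidates for the long block in the top view are (240,200) at about 92 mm, (355,188) at about 95 mm, and (286,235) at 69.5 × 30 mm. The smallest, (286,235), is the one to use, and the flat square one at (356,241) stays put. The box fit and overlays agree in both views. First I turn the tool to yaw 114°.

```bash
cat >> h.py <<'E'
def need(P,yaw):
    o=robot.get_obs(); M=R.from_euler('xyz',o['ee_rot']).as_matrix(); T=R.from_euler('xyz',[np.pi,0,np.radians(yaw)]).as_matrix()
    d=M.T@(np.array(P)-o['tool_pos'])/.025; r=np.degrees(R.from_matrix(M.T@T).as_rotvec())/5
    print('t',round(o['time'],2),'tcp',o['tool_pos'].round(4),'yaw',np.degrees(o['ee_rot'][2]).round(2),'| shift units',d.round(2),'turn units',r.round(2),'| F',o['wrist_force'].round(1),'w',round(o['width'],4),'q6',o['joint_positions'][5].round(2))
E
python3 -m inch '[{"rz":-1,"grip":1},{"rz":-1},{"rz":-1},{"rz":-1},{"rz":-1},{"rz":-1},{"rz":-1},{"rz":-1},{"rz":-1},{"rz":-1},{"rz":-1},{"rz":-1}]'
python3 -c "
from h import *
need([.4687,-.196,.12],114)"
```

```text
t 1.55 tcp [ 0.2451 -0.4924  0.2195] yaw 26.46 | shift units [13.29 -6.63  3.98] turn units [  0.     0.   -17.51] | F [-0.5  0.3  0.6] w 0.094 q6 -0.1invalid input at $[0]: expected keys grip, dx, dy, dz, rx, ry, rz
```

```bash
python3 -m inch '[{"grip":1,"dx":0,"dy":0,"dz":0,"rx":0,"ry":0,"rz":-1},{"grip":1,"dx":0,"dy":0,"dz":0,"rx":0,"ry":0,"rz":-1},{"grip":1,"dx":0,"dy":0,"dz":0,"rx":0,"ry":0,"rz":-1},{"grip":1,"dx":0,"dy":0,"dz":0,"rx":0,"ry":0,"rz":-1},{"grip":1,"dx":0,"dy":0,"dz":0,"rx":0,"ry":0,"rz":-1},{"grip":1,"dx":0,"dy":0,"dz":0,"rx":0,"ry":0,"rz":-1},{"grip":1,"dx":0,"dy":0,"dz":0,"rx":0,"ry":0,"rz":-1},{"grip":1,"dx":0,"dy":0,"dz":0,"rx":0,"ry":0,"rz":-1},{"grip":1,"dx":0,"dy":0,"dz":0,"rx":0,"ry":0,"rz":-1},{"grip":1,"dx":0,"dy":0,"dz":0,"rx":0,"ry":0,"rz":-1},{"grip":1,"dx":0,"dy":0,"dz":0,"rx":0,"ry":0,"rz":-1},{"grip":1,"dx":0,"dy":0,"dz":0,"rx":0,"ry":0,"rz":-1}]'
python3 -c "
from h import *
need([.4687,-.196,.12],114)"
```

```text
time: 3.05
tool_pos: [0.2451, -0.4924, 0.2195]
ee_rot: [3.141, 0.0, 1.544]
wrist_force: [0.5, -0.6, -0.6]
width: 0.0941
t 3.05 tcp [ 0.2451 -0.4924  0.2195] yaw 88.47 | shift units [12.09  8.62  3.98] turn units [ 0.    0.   -5.11] | F [ 0.5 -0.6 -0.6] w 0.0941 q6 -1.19
```

Turning works. I finish the turn with 6 rows, then translate.

```bash
python3 -m inch '[{"grip":1,"dx":0,"dy":0,"dz":0,"rx":0,"ry":0,"rz":-1},{"grip":1,"dx":0,"dy":0,"dz":0,"rx":0,"ry":0,"rz":-1},{"grip":1,"dx":0,"dy":0,"dz":0,"rx":0,"ry":0,"rz":-1},{"grip":1,"dx":0,"dy":0,"dz":0,"rx":0,"ry":0,"rz":-1},{"grip":1,"dx":0,"dy":0,"dz":0,"rx":0,"ry":0,"rz":-1}]'
python3 -c "
from h import *
need([.4687,-.196,.12],114)"
```

```text
time: 3.68
tool_pos: [0.2451, -0.4924, 0.2195]
ee_rot: [3.141, 0.0, 1.995]
wrist_force: [0.3, -0.2, 0.9]
width: 0.0943
t 3.67 tcp [ 0.2451 -0.4924  0.2195] yaw 114.33 | shift units [ 7.12 13.03  3.98] turn units [0.   0.   0.07] | F [ 0.3 -0.2  0.9] w 0.0943 q6 -1.64
```

```bash
python3 -m inch '[{"grip":1,"dx":0.55,"dy":1,"dz":0,"rx":0,"ry":0,"rz":0},{"grip":1,"dx":0.55,"dy":1,"dz":0,"rx":0,"ry":0,"rz":0},{"grip":1,"dx":0.55,"dy":1,"dz":0,"rx":0,"ry":0,"rz":0},{"grip":1,"dx":0.55,"dy":1,"dz":0,"rx":0,"ry":0,"rz":0},{"grip":1,"dx":0.55,"dy":1,"dz":0,"rx":0,"ry":0,"rz":0},{"grip":1,"dx":0.55,"dy":1,"dz":0,"rx":0,"ry":0,"rz":0},{"grip":1,"dx":0.55,"dy":1,"dz":0,"rx":0,"ry":0,"rz":0},{"grip":1,"dx":0.55,"dy":1,"dz":0,"rx":0,"ry":0,"rz":0},{"grip":1,"dx":0.55,"dy":1,"dz":0,"rx":0,"ry":0,"rz":0},{"grip":1,"dx":0.55,"dy":1,"dz":0.3,"rx":0,"ry":0,"rz":0},{"grip":1,"dx":0.55,"dy":1,"dz":0.6,"rx":0,"ry":0,"rz":0},{"grip":1,"dx":0.55,"dy":1,"dz":0.6,"rx":0,"ry":0,"rz":0}]'
python3 -c "
from h import *
need([.4687,-.196,.08],114)"
```

```text
time: 5.18
tool_pos: [0.457, -0.2125, 0.1833]
ee_rot: [3.138, 0.006, 1.991]
wrist_force: [-0.5, 0.1, -0.6]
width: 0.0938
t 5.17 tcp [ 0.457  -0.2125  0.1833] yaw 114.09 | shift units [0.44 0.68 4.13] turn units [0.04 0.07 0.02] | F [-0.5  0.1 -0.6] w 0.0938 q6 -0.97
```

```bash
python3 -m inch '[{"grip":1,"dx":0.44,"dy":0.7,"dz":0.5,"rx":0,"ry":0.05,"rz":0},{"grip":1,"dx":0,"dy":0,"dz":1,"rx":0,"ry":0,"rz":0},{"grip":1,"dx":0,"dy":0,"dz":1,"rx":0,"ry":0,"rz":0},{"grip":1,"dx":0,"dy":0,"dz":1,"rx":0,"ry":0,"rz":0},{"grip":1,"dx":0,"dy":0,"dz":0.5,"rx":0,"ry":0,"rz":0}]'
python3 - <<'E'
from h import *
need([.4687,-.196,.025],114)
t=cams.snapshot('top');s=cams.snapshot('side');save(t,'t5.png',(220,160,380,280),5);save(s,'s5.png',(220,90,340,210),5)
E
```

```text
time: 5.8
tool_pos: [0.4711, -0.1925, 0.0809]
ee_rot: [3.137, 0.003, 1.996]
wrist_force: [0.5, -0.3, -0.4]
width: 0.0942
t 5.8 tcp [ 0.4711 -0.1925  0.0809] yaw 114.36 | shift units [-0.08 -0.16  2.23] turn units [0.06 0.03 0.07] | F [ 0.5 -0.3 -0.4] w 0.0942 q6 -0.93
```

View pics/s5.png

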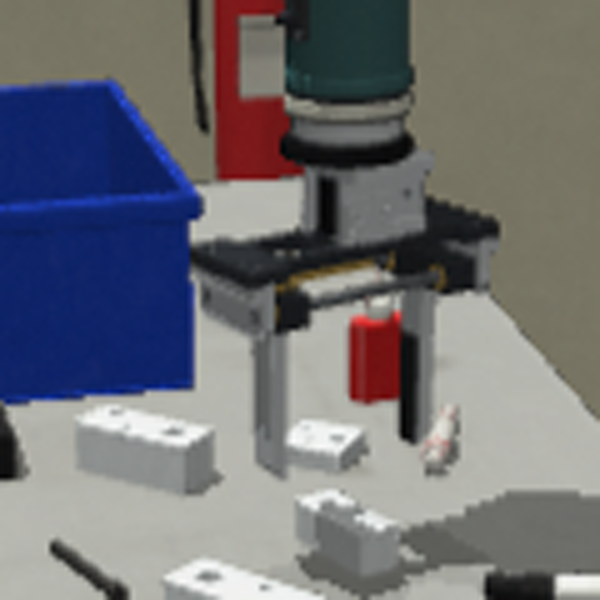

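View pics/t5.png

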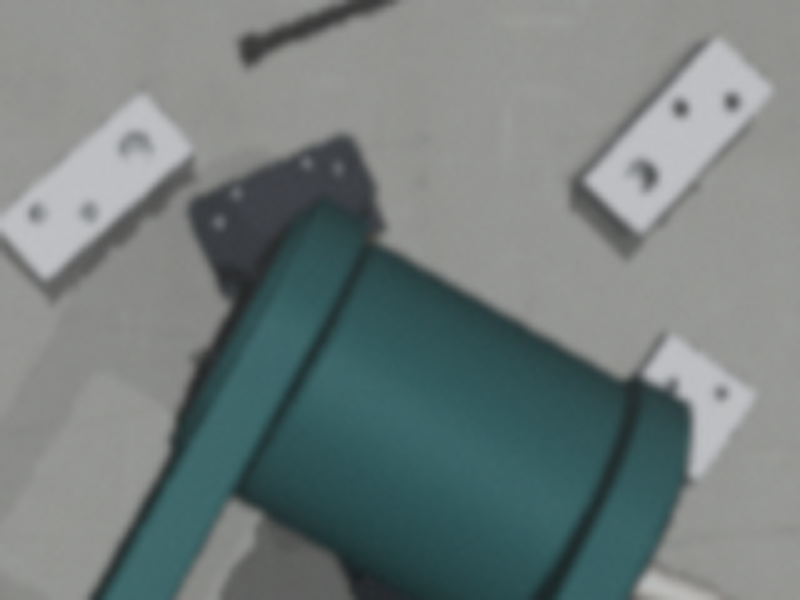

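The jaws straddle the block at side crop (350,530) with the right orientation. Next I descend and grip.

```bash
python3 -m inch '[{"grip":1,"dx":-0.08,"dy":-0.16,"dz":0.8,"rx":0.05,"ry":0.03,"rz":0.05},{"grip":1,"dx":0,"dy":0,"dz":0.8,"rx":0,"ry":0,"rz":0},{"grip":1,"dx":0,"dy":0,"dz":0.4,"rx":0,"ry":0,"rz":0},{"grip":1,"dx":0,"dy":0,"dz":0,"rx":0,"ry":0,"rz":0}]'
python3 -c "
from h import *
need([.4687,-.196,.025],114)"
```

```text
time: 6.4
tool_pos: [0.4694, -0.1978, 0.0305]
ee_rot: [3.139, 0.003, 1.99]
wrist_force: [-0.0, 0.0, -0.1]
width: 0.094
t 6.4 tcp [ 0.4694 -0.1978  0.0305] yaw 114.04 | shift units [0.08 0.   0.22] turn units [0.03 0.04 0.01] | F [-0.   0.  -0.1] w 0.094 q6 -0.93
```

```bash
python3 -m inch '[{"grip":1,"dx":0.08,"dy":0,"dz":0.22,"rx":0.03,"ry":0.04,"rz":0},{"grip":1,"dx":0,"dy":0,"dz":0,"rx":0,"ry":0,"rz":0},{"grip":0,"dx":0,"dy":0,"dz":0,"rx":0,"ry":0,"rz":0},{"grip":0,"dx":0,"dy":0,"dz":0,"rx":0,"ry":0,"rz":0},{"grip":0,"dx":0,"dy":0,"dz":0,"rx":0,"ry":0,"rz":0},{"grip":0,"dx":0,"dy":0,"dz":0,"rx":0,"ry":0,"rz":0},{"grip":0,"dx":0,"dy":0,"dz":0,"rx":0,"ry":0,"rz":0}]'
python3 -c "
from h import *
need([.4687,-.196,.12],114)"
```

```text
time: 7.28
tool_pos: [0.4702, -0.1968, 0.0271]
ee_rot: [3.139, 0.003, 1.99]
wrist_force: [1.1, 0.2, 0.4]
width: 0.0473
t 7.28 tcp [ 0.4702 -0.1968  0.0271] yaw 114.04 | shift units [ 0.04 -0.03 -3.72] turn units [0.03 0.04 0.01] | F [1.1 0.2 0.4] w 0.0473 q6 -0.93
```

```bash
python3 -m inch '[{"grip":0,"dx":0,"dy":0,"dz":0.06,"rx":0,"ry":0,"rz":0},{"grip":0,"dx":0,"dy":0,"dz":0,"rx":0,"ry":0,"rz":0},{"grip":0,"dx":0,"dy":0,"dz":0,"rx":0,"ry":0,"rz":0},{"grip":0,"dx":0,"dy":0,"dz":0,"rx":0,"ry":0,"rz":0},{"grip":0,"dx":0,"dy":0,"dz":0,"rx":0,"ry":0,"rz":0},{"grip":0,"dx":0,"dy":0,"dz":0,"rx":0,"ry":0,"rz":0}]'
python3 -c "
from h import *
need([.4687,-.196,.12],114)"
```

```text
time: 8.02
tool_pos: [0.47, -0.1968, 0.0254]
ee_rot: [3.14, 0.003, 1.99]
wrist_force: [0.9, -0.2, 0.3]
width: 0.0278
t 8.03 tcp [ 0.47   -0.1968  0.0254] yaw 114.04 | shift units [ 0.04 -0.03 -3.78] turn units [0.02 0.04 0.01] | F [ 0.9 -0.2  0.3] w 0.0278 q6 -0.93
```

```bash
python3 -m inch '[{"grip":0,"dx":0,"dy":0,"dz":-0.6,"rx":0,"ry":0,"rz":0},{"grip":0,"dx":0,"dy":0,"dz":-1,"rx":0,"ry":0,"rz":0},{"grip":0,"dx":0,"dy":0,"dz":-1,"rx":0,"ry":0,"rz":0},{"grip":0,"dx":0,"dy":0,"dz":-1,"rx":0,"ry":0,"rz":0},{"grip":0,"dx":0,"dy":0,"dz":0,"rx":0,"ry":0,"rz":-1},{"grip":0,"dx":0,"dy":0,"dz":0,"rx":0,"ry":0,"rz":-1},{"grip":0,"dx":0,"dy":0,"dz":0,"rx":0,"ry":0,"rz":-1},{"grip":0,"dx":0,"dy":0,"dz":0,"rx":0,"ry":0,"rz":-1},{"grip":0,"dx":0,"dy":0,"dz":0,"rx":0,"ry":0,"rz":-1},{"grip":0,"dx":0,"dy":0,"dz":0,"rx":0,"ry":0,"rz":-1},{"grip":0,"dx":0,"dy":0,"dz":0,"rx":0,"ry":0,"rz":-1},{"grip":0,"dx":0,"dy":0,"dz":0,"rx":0,"ry":0,"rz":-1}]'
python3 - <<'E'
from h import *
need(F(-.095,0,.12),167.2)
t=cams.snapshot('top');s=cams.snapshot('side');save(s,'s6.png',(200,90,340,230),5)
E
```

```text
time: 9.52
tool_pos: [0.4706, -0.1967, 0.1288]
ee_rot: [-3.141, 0.012, 2.712]
wrist_force: [0.7, 0.0, -1.3]
width: 0.0278
t 9.53 tcp [ 0.4706 -0.1967  0.1288] yaw 155.39 | shift units [ 4.21 10.42  0.29] turn units [-0.02  0.13 -2.36] | F [ 0.7  0.  -1.3] w 0.0278 q6 -1.65
```

View pics/s6.png

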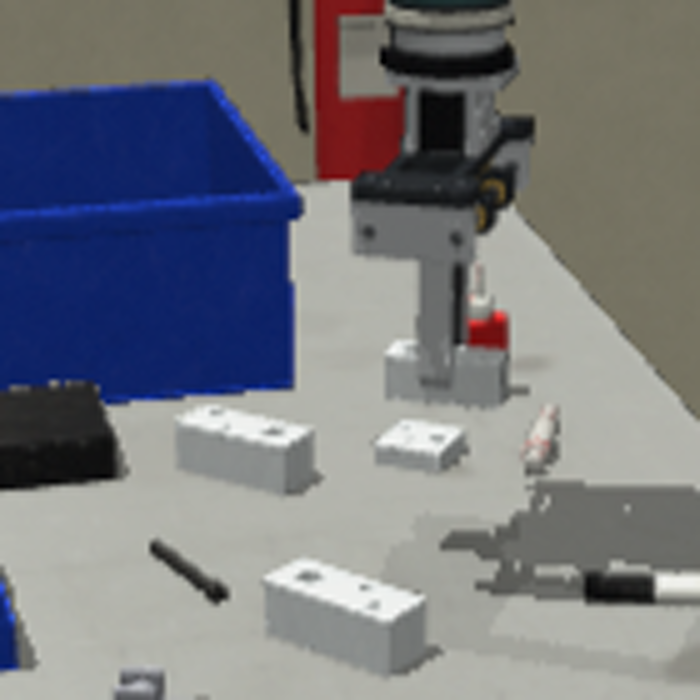

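The block is held level at mid-length (side crop 445,375). I finish the turn and carry it over.

```bash
python3 -m inch '[{"grip":0,"dx":0,"dy":0,"dz":0,"rx":0,"ry":0.13,"rz":-1},{"grip":0,"dx":0,"dy":0,"dz":0,"rx":0,"ry":0,"rz":-1},{"grip":0,"dx":0,"dy":0,"dz":0,"rx":0,"ry":0,"rz":-0.3},{"grip":0,"dx":0.15,"dy":1,"dz":0,"rx":0,"ry":0,"rz":0},{"grip":0,"dx":0.15,"dy":1,"dz":0,"rx":0,"ry":0,"rz":0},{"grip":0,"dx":0.15,"dy":1,"dz":0,"rx":0,"ry":0,"rz":0},{"grip":0,"dx":0.15,"dy":1,"dz":0,"rx":0,"ry":0,"rz":0},{"grip":0,"dx":0.15,"dy":1,"dz":0,"rx":0,"ry":0,"rz":0},{"grip":0,"dx":0.15,"dy":1,"dz":0,"rx":0,"ry":0,"rz":0},{"grip":0,"dx":0.15,"dy":1,"dz":0,"rx":0,"ry":0,"rz":0},{"grip":0,"dx":0.15,"dy":1,"dz":0,"rx":0,"ry":0,"rz":0}]'
python3 -c "
from h import *
need(F(-.095,0,.08),167.2)"
```

```text
time: 11.0
tool_pos: [0.4894, 0.009, 0.1324]
ee_rot: [-3.14, 0.004, 2.892]
wrist_force: [-0.6, -0.5, -1.2]
width: 0.0279
t 11.0 tcp [0.4894 0.009  0.1324] yaw 165.69 | shift units [0.98 2.84 2.09] turn units [-0.02  0.05 -0.3 ] | F [-0.6 -0.5 -1.2] w 0.0279 q6 -1.42
```

```bash
python3 -m inch '[{"grip":0,"dx":0.35,"dy":0.95,"dz":0,"rx":0,"ry":0.05,"rz":-0.3},{"grip":0,"dx":0.35,"dy":0.95,"dz":0.1,"rx":0,"ry":0,"rz":0},{"grip":0,"dx":0.25,"dy":0.9,"dz":0.7,"rx":0,"ry":0,"rz":0},{"grip":0,"dx":0,"dy":0,"dz":0.7,"rx":0,"ry":0,"rz":0},{"grip":0,"dx":0,"dy":0,"dz":0.5,"rx":0,"ry":0,"rz":0},{"grip":0,"dx":0,"dy":0,"dz":0,"rx":0,"ry":0,"rz":0}]'
python3 - <<'E'
from h import *
need(F(-.095,0,.032),167.2)
t=cams.snapshot('top');s=cams.snapshot('side');save(s,'s7.png',(200,140,340,270),5)
o=robot.get_obs();p=o['tool_pos'];c=p.copy();c[2]+=-.0254
g=boxsegs(c[0],c[1],o['ee_rot'][2],c[2]);g+=[(F(-.145,-.021,.01),F(.077,-.021,.01)),(F(-.145,.021,.01),F(.077,.021,.01))]
lines(s,g,(230,170,350,260),6,'so7.png')
E
```

```text
time: 11.75
tool_pos: [0.4828, 0.0852, 0.082]
ee_rot: [-3.14, 0.003, 2.913]
wrist_force: [-0.2, 0.2, -0.9]
width: 0.028
t 11.75 tcp [0.4828 0.0852 0.082 ] yaw 166.9 | shift units [-0.03 -0.04  2.  ] turn units [-0.02  0.03 -0.06] | F [-0.2  0.2 -0.9] w 0.028 q6 -1.28
```

View pics/so7.png

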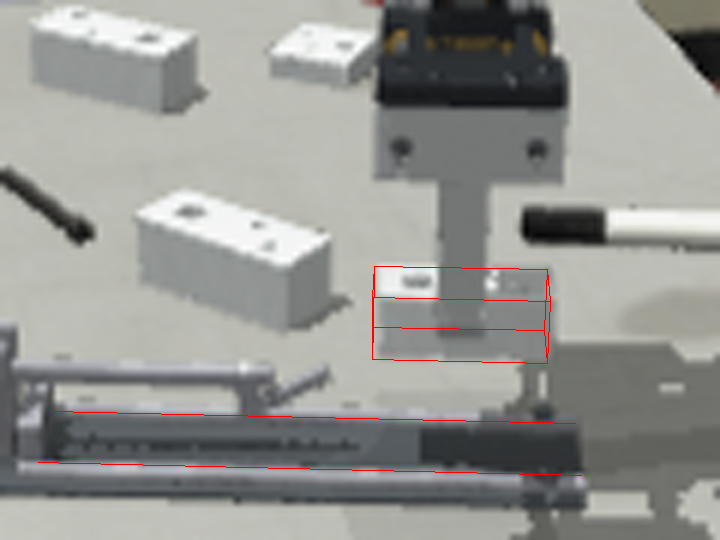

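Overlay of the expected block pose matches the picture (side crop 460,315), and the fixture bias is the same sign. Lowering.

```bash
python3 -m inch '[{"grip":0,"dx":-0.03,"dy":-0.04,"dz":0.6,"rx":0,"ry":0.03,"rz":-0.06},{"grip":0,"dx":0,"dy":0,"dz":0.6,"rx":0,"ry":0,"rz":0},{"grip":0,"dx":0,"dy":0,"dz":0.6,"rx":0,"ry":0,"rz":0},{"grip":0,"dx":0,"dy":0,"dz":0,"rx":0,"ry":0,"rz":0}]'
python3 -c "
from h import *
need(F(-.095,0,.0306),167.2)"
```

```text
time: 12.35
tool_pos: [0.485, 0.0829, 0.0358]
ee_rot: [-3.141, 0.003, 2.917]
wrist_force: [-0.4, 0.2, -1.2]
width: 0.0278
t 12.35 tcp [0.485  0.0829 0.0358] yaw 167.11 | shift units [0.07 0.02 0.21] turn units [-0.01  0.04 -0.02] | F [-0.4  0.2 -1.2] w 0.0278 q6 -1.29
```

```bash
python3 -m inch '[{"grip":0,"dx":0,"dy":0,"dz":0.2,"rx":0,"ry":0.04,"rz":0},{"grip":0,"dx":0,"dy":0,"dz":0,"rx":0,"ry":0,"rz":0}]'
python3 - <<'E'
from h import *
need(F(.04,0,.0304),167.2)
t=cams.snapshot('top');s=cams.snapshot('side');save(s,'s8.png',(220,180,340,270),6);save(t,'t8.png',(130,120,250,260),4)
E
```

```text
time: 12.6
tool_pos: [0.4856, 0.083, 0.031]
ee_rot: [-3.141, 0.001, 2.917]
wrist_force: [0.1, 0.2, -2.3]
width: 0.0278
t 12.6 tcp [0.4856 0.083  0.031 ] yaw 167.12 | shift units [-5.31  0.02  0.03] turn units [-0.01  0.01 -0.02] | F [ 0.1  0.2 -2.3] w 0.0278 q6 -1.29
```

View pics/s8.png

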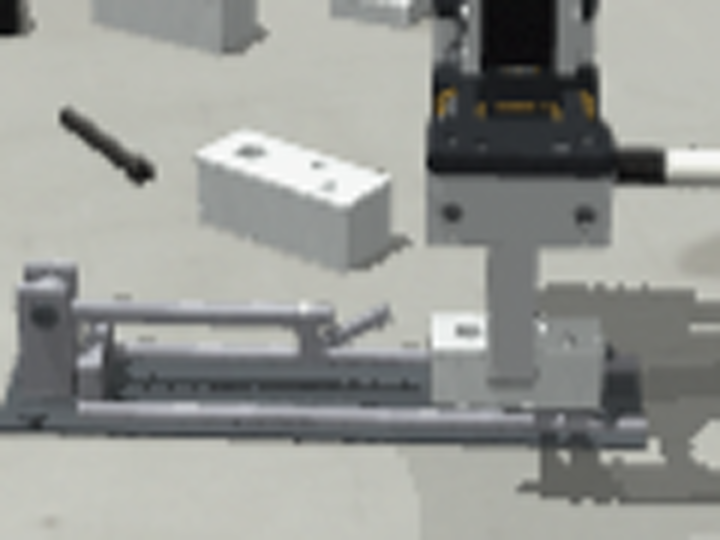

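View pics/t8.png

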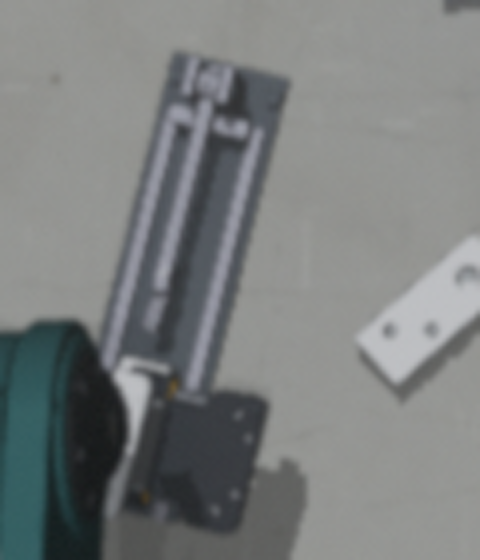

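The block lies in the channel ahead of the catch (side crop 515,355). Now sliding it along.

```bash
python3 -m inch '[{"grip":0,"dx":-0.4,"dy":0,"dz":0,"rx":0,"ry":0,"rz":0},{"grip":0,"dx":-0.4,"dy":0,"dz":0,"rx":0,"ry":0,"rz":0},{"grip":0,"dx":-0.4,"dy":0,"dz":0,"rx":0,"ry":0,"rz":0},{"grip":0,"dx":-0.4,"dy":0,"dz":0,"rx":0,"ry":0,"rz":0},{"grip":0,"dx":-0.4,"dy":0,"dz":0,"rx":0,"ry":0,"rz":0},{"grip":0,"dx":-0.4,"dy":0,"dz":0,"rx":0,"ry":0,"rz":0},{"grip":0,"dx":-0.4,"dy":0,"dz":0,"rx":0,"ry":0,"rz":0},{"grip":0,"dx":0,"dy":0,"dz":0,"rx":0,"ry":0,"rz":0}]'
python3 - <<'E'
from h import *
need(F(.04,0,.0306),167.2)
t=cams.snapshot('top');s=cams.snapshot('side');save(s,'s9.png',(220,170,340,260),6)
E
```

```text
time: 13.7
tool_pos: [0.5593, 0.0661, 0.0309]
ee_rot: [-3.141, 0.001, 2.916]
wrist_force: [-0.8, -0.3, -2.4]
width: 0.0278
t 13.7 tcp [0.5593 0.0661 0.0309] yaw 167.1 | shift units [-2.29  0.02  0.02] turn units [-0.01  0.01 -0.02] | F [-0.8 -0.3 -2.4] w 0.0278 q6 -1.33
```

View pics/s9.png

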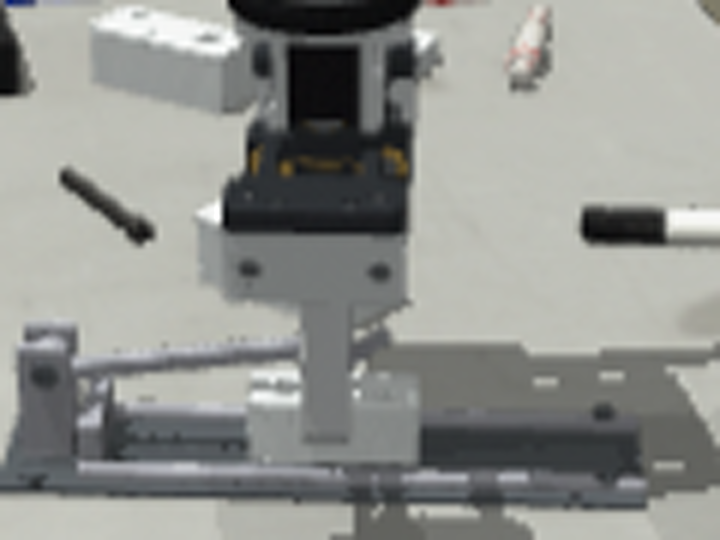

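The front edge has lifted the catch (bar tilted, side crop 250,350), with no unusual force. Continuing toward the end stop.

```bash
python3 -m inch '[{"grip":0,"dx":-0.4,"dy":0,"dz":0,"rx":0,"ry":0,"rz":0},{"grip":0,"dx":-0.4,"dy":0,"dz":0,"rx":0,"ry":0,"rz":0},{"grip":0,"dx":-0.4,"dy":0,"dz":0,"rx":0,"ry":0,"rz":0},{"grip":0,"dx":-0.4,"dy":0,"dz":0,"rx":0,"ry":0,"rz":0},{"grip":0,"dx":-0.3,"dy":0,"dz":0,"rx":0,"ry":0,"rz":0},{"grip":0,"dx":-0.25,"dy":0,"dz":0,"rx":0,"ry":0,"rz":0},{"grip":0,"dx":0,"dy":0,"dz":0,"rx":0,"ry":0,"rz":0}]'
python3 - <<'E'
from h import *
need(F(.04,0,.0306),167.2)
t=cams.snapshot('top');s=cams.snapshot('side');save(s,'s10.png',(220,170,340,260),6)
E
```

```text
time: 14.68
tool_pos: [0.6148, 0.0535, 0.0311]
ee_rot: [-3.141, 0.001, 2.917]
wrist_force: [-0.6, 1.2, -0.4]
width: 0.0277
t 14.68 tcp [0.6148 0.0535 0.0311] yaw 167.12 | shift units [-0.01  0.02  0.02] turn units [-0.01  0.01 -0.02] | F [-0.6  1.2 -0.4] w 0.0277 q6 -1.35
```

View pics/s10.png

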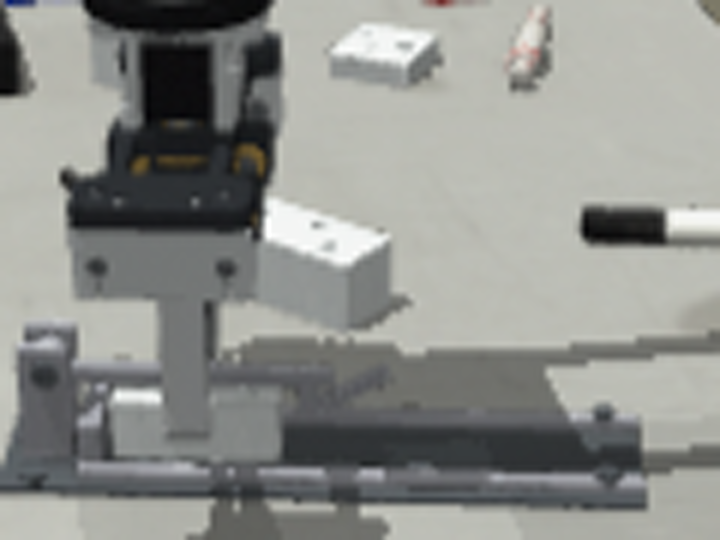

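The catch bar is level again (side crop y≈372) behind the block's rear end (283,425). Release, then rise.

```bash
python3 -m inch '[{"grip":0.7,"dx":0,"dy":0,"dz":0,"rx":0,"ry":0,"rz":0},{"grip":0.7,"dx":0,"dy":0,"dz":0,"rx":0,"ry":0,"rz":0},{"grip":0.7,"dx":0,"dy":0,"dz":0,"rx":0,"ry":0,"rz":0},{"grip":0.7,"dx":0,"dy":0,"dz":0,"rx":0,"ry":0,"rz":0},{"grip":0.7,"dx":0,"dy":0,"dz":0,"rx":0,"ry":0,"rz":0},{"grip":0.7,"dx":0,"dy":0,"dz":0,"rx":0,"ry":0,"rz":0}]'
python3 -c "
from h import *
need(F(.04,0,.0306),167.2)"
```

```text
time: 15.52
tool_pos: [0.6143, 0.054, 0.0325]
ee_rot: [-3.142, 0.002, 2.918]
wrist_force: [-0.2, 1.1, -0.1]
width: 0.0655
t 15.53 tcp [0.6143 0.054  0.0325] yaw 167.16 | shift units [-0.03  0.    0.07] turn units [-0.    0.03 -0.01] | F [-0.2  1.1 -0.1] w 0.0655 q6 -1.35
```

```bash
python3 -m inch '[{"grip":0.7,"dx":0,"dy":0,"dz":-0.5,"rx":0,"ry":0,"rz":0},{"grip":0.7,"dx":0,"dy":0,"dz":-0.8,"rx":0,"ry":0,"rz":0},{"grip":0.7,"dx":0,"dy":0,"dz":-1,"rx":0,"ry":0,"rz":0},{"grip":0.7,"dx":0,"dy":0,"dz":-1,"rx":0,"ry":0,"rz":0},{"grip":0.7,"dx":1,"dy":-0.5,"dz":-0.5,"rx":0,"ry":0,"rz":0},{"grip":0.7,"dx":1,"dy":-1,"dz":0,"rx":0,"ry":0,"rz":0},{"grip":0.7,"dx":1,"dy":-1,"dz":0,"rx":0,"ry":0,"rz":0},{"grip":0.7,"dx":1,"dy":-1,"dz":0,"rx":0,"ry":0,"rz":0},{"grip":0.7,"dx":1,"dy":-1,"dz":0,"rx":0,"ry":0,"rz":0},{"grip":0.7,"dx":1,"dy":-1,"dz":0,"rx":0,"ry":0,"rz":0},{"grip":0.7,"dx":0,"dy":0,"dz":0,"rx":0,"ry":0,"rz":0}]'
python3 - <<'E'
from h import *
need(F(.04,0,.0306),167.2)
t=cams.snapshot('top');s=cams.snapshot('side')
c=F(.041,0,.005);g=boxsegs(c[0],c[1],np.radians(-12.8),.005)
save(s,'s11.png',(215,195,335,265),6);lines(t,g,(130,120,250,260),4,'t11.png');save(t,'t11b.png',(140,128,210,203),7)
for v in(t,s):
  for d in spotter.regions_of(v,'long_block_center'): print(d['extent'],round(d['score'],2))
  print([ (np.round(d['pixel'],1),round(d['score'],2)) for d in spotter.place_of(v,'long_block_center')],[ (np.round(d['pixel'],1),round(d['score'],2)) for d in spotter.place_of(v,'square_block_center')],[ (np.round(d['pixel'],1),round(d['score'],2)) for d in spotter.place_of(v,'catch_nose')],proj(v,F(.04,0,.019)))
E
```

```text
time: 16.9
tool_pos: [0.4357, -0.0496, 0.1404]
ee_rot: [3.141, 0.018, 2.919]
wrist_force: [-0.6, 0.1, 1.0]
width: 0.0659
t 16.9 tcp [ 0.4357 -0.0496  0.1404] yaw 167.22 | shift units [-6.01  5.62  4.5 ] turn units [0.01 0.2  0.  ] | F [-0.6  0.1  1. ] w 0.0659 q6 -1.59
[221.6, 182.5, 257.3, 217.5] 0.88
[334.3, 172.9, 371.1, 206.3] 0.83
[164.7, 157.8, 189.9, 184.8] 0.57
[(array([177.5, 171.5]), 0.88), (array([240. , 199.6]), 0.87), (array([351.9, 189.6]), 0.67)] [(array([355.5, 240.7]), 0.96)] [(array([173.5, 188.7]), 0.88)] [177.83697342 167.91276383]
[235.3, 171.6, 264.3, 188.5] 0.89
[254.8, 200.1, 284.0, 223.6] 0.7
[239.9, 233.4, 270.3, 241.5] 0.6
[(array([252.4, 237.5]), 0.62), (array([268.3, 210.9]), 0.61)] [(array([282.1, 177.8]), 0.5)] [(array([269.4, 240.6]), 0.7), (array([306.4, 244.6]), 0.31)] [251.45428358 239.34752473]
```

View pics/s11.png

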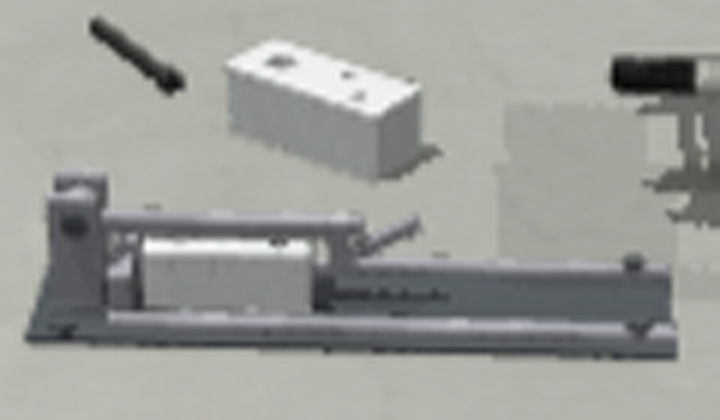

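View pics/t11.png

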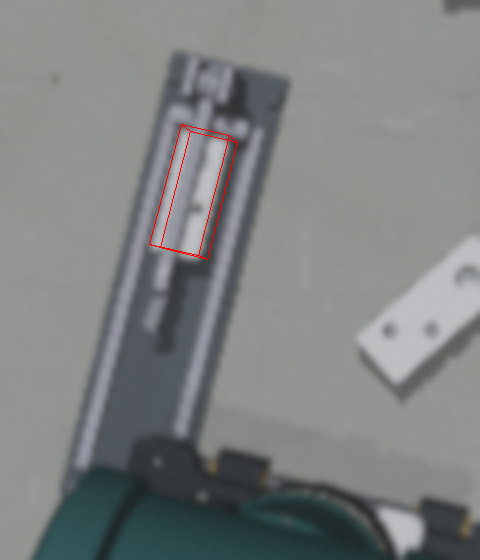

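View pics/t11b.png

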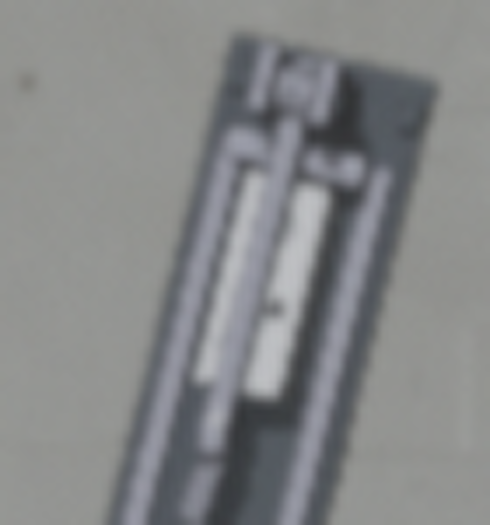

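The block lies between the nose and the end stop, the catch bar is level, and the square block is still at (355.5,241). Handing in.

```bash
python3 -c "
from h import *
print(robot.close_job())"
```

```text
the job is handed in; nothing more can be done
None
```

I loaded the smallest long block into the loading stop and handed the job in at about 17 s of the 42 s allowed. The hand-in reports no verdict, so the result rests on my own checks.

**What I did:** I gripped the 70 mm block across its width (reading 27.8 mm) and laid it in the channel in front of the catch. I slid it along in the grip, and its front edge lifted the catch on the way. I stopped about 135 mm from the lay-in point, opened the gripper and backed away.

**Last checks:**
- **Block:** it lies flat and lengthways between the nose and the end stop, at about x = 40 mm by the tool pose. The model overlay at 41 mm fits the top view to within about 1–2 mm.
- **Catch:** the bar is level, as it was at the start, with its nose behind the block's rear end.
- **Square block:** it is within about 2 pixels (a few mm) of where it was.
- **Forces:** the wrist force stayed around 2.5 N at every reading I took. I saw no sign of the gripper touching the catch.

**Disagreements:**
- The side camera sits about 1 pixel (1–2 mm) off the top camera.
- The network's points for the fixture's origin and the lay-in point were about 5 mm to one side of the rails' middle line, so I went by the rails.
- At the end, the network put the block about 3.6 pixels from where I expected it in the top view. The overhead catch bar partly hides the block there, and the box overlay and the side view supported my estimate.

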